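Gauge the bushings and hold the air lever level

TASK

Two brass bushings of the same outside size stand on the desk, and only one has a bore that goes over the air gauge's upright pin. Slide that one fully home on the pin and let go of it, and set the tight one in the empty bay of the walnut parts case; then push the gauge's sprung lever down with the fingers until it is level (half travel), never down to its stop, and keep it there: the program finishes while still holding the lever level. Leave the other parts on the desk where they are.

Things in the scene. Friction and masses are not known exactly. Their poses are not given: they have to be found in the camera images.
- bush_large_bore: plain brass bushing (tube) standing on end on the desk: outside diameter 34 mm, height 30 mm, bore 17 mm (goes over the gauge pin), 0.12 to 0.24 kg. Origin: centre of its underside; z up its axis.
- bush_small_bore: brass bushing with the same outside (diameter 34 mm, height 30 mm) but a bore of only 10 mm (too tight for the gauge pin), 0.15 to 0.29 kg. Origin: centre of its underside; z up its axis.
- console: grey air-gauge console fixed to the desk, 180 (x) x 260 (y) x 30 mm. Origin: centre of its underside; z up, -x is its front (towards the robot). On top: gauge pin on the +y half, air lever on the -y half, between them at the back an upward-facing dial (68 mm across, its top 55 mm above the desk); its needle follows the lever, on the long middle mark when the lever is level.
- pin_seat (a point): top of the steel shoulder (26 mm across, 10 mm high) at the foot of the gauge pin, on the pin's axis, 40 mm above the desk: where a bushing's underside rests when fully home. Axes as the console's.
- pin_tip (a point): top of the upright steel gauge pin, 82 mm above the desk. The pin is 14 mm thick and 42 mm tall above its shoulder; its last 8 mm taper to 7 mm.
- lever_pivot (a point): centre of the air lever's hinge, 80 mm above the desk; the hinge runs along the console's y, the lever points from here to the console's front (-x). Cheek plates 46 mm apart over all rise 12 mm above it.
- lever_pad (a point): middle of the upper face of the black pad (45 mm long, 36 mm wide, 12 mm thick) at the lever's free end, 110 mm from the pivot (this face lies 6 mm above the lever's centre line). About 128 mm above the desk with the lever up, 86 mm with it level, 43 mm at the bottom stop. It moves with the lever.
- air_lever (a joint): angle of the spring-loaded air lever, rad: 0 = up at rest (sloping up 23 degrees towards the free end), 0.4 = level (half travel), 0.8 = bottom stop. It grows as the pad is pushed down; the spring returns it to 0 when let go. Force at the pad: about 3 N to start, 8 N at level, 13 N at the stop.
- case: open walnut parts case fixed to the desk, 160 (x) x 220 (y) x 40 mm, walls 8 mm, floor 6 mm. Origin: centre of its underside. Its open lid stands up on the -y edge, leaning outward, about 235 mm high. The -y part is filled with small fittings; the +y part is the empty reject bay.
- reject_bay (a point): centre of the floor of the empty bay of the parts case, 6 mm above the desk; the bay is 144 mm (x) by 120 mm (y) inside, with walls rising 34 mm above this floor. Axes as the case's.
- valve_a: copper safety valve standing upright, 30 mm across, 60 mm tall, stepped with a small knob on top (solid, no bore); bystander. Origin: middle of its underside.
- valve_b: the other, identical copper safety valve; bystander. Origin: middle of its underside.
- flywheel: blued steel six-spoke flywheel lying flat, 97 mm across, 22 mm high; bystander. Origin: middle of its underside.
- end_cap: green-painted cast boiler end cap, domed disc 84 mm across, 32 mm high; bystander. Origin: middle of its underside.
- osc_cylinder: brass oscillating cylinder lying on its port block, 85 mm long, 38 mm high; bystander. Origin: middle of its underside.
- screwdriver: screwdriver lying flat, 160 mm long; bystander.
There are look-alikes about, which are no part of the job. What is shaped like the bush_large_bore but blue is not meant. Leave any red look-alike of the bush_small_bore alone.

How it is judged:
By the outcome, as a careful person would: the job done as asked, in the order asked, and still so for the second after the job is handed in, while the arm keeps its last pose, push and grip.
It also fails if it takes over 64 s, if anything falls off the work surface, if the arm or the gripper's body presses on something with over 40 N, if the wrist force passes 120 N, or if a joint passes its speed limit or range.

ROBOT

A 6-joint arm with a two-finger parallel gripper is mounted at the origin on the work surface. World frame = base frame: x ahead of the robot, y to its left, z up, the work surface at z = 0. Lengths are in m, angles in degrees, forces in N, time in s.
With the tool pointing down it reaches from about 0.25 to 0.725 m from the base axis. Payload 9.7 kg.
Tool frame: the origin (TCP) lies between the finger pads; the fingertips stand bot.tcp_to_tips ahead of it and the grasp point (between the pads) lies 11 mm behind it (bot.tcp_to_tips is the distance from the TCP to the fingertips, in m); z points along the fingers, y is the line along which they close (so a half turn about z gives the same grasp; the last joint's range is limited). The gripper opens to 85 mm and grips with 20 to 120 N. Pads are 22 mm wide; open, the fingers measure 114 mm over their backs; the gripper's body (76 mm by 85 mm) begins 54 mm behind the grasp point. The pads swing forward as they close: fully open they stand 13 mm farther back than shut.
Start: joints at [-70.302, 4.979, 10.078, 95.1, 0, 90], TCP at [0.185, -0.518, 0.239] pointing down, gripper open.
Joint ranges: [-179.16, 179.16], [-48.56, 103.87], [-65.8, 70.77], [-126.05, 130.52], [-82.76, 87.17], [-180, 180]. Speed limits (degrees/s): [127.2, 127.2, 147.25, 180, 180, 180].

INTERFACE

Orientations are given as [roll, pitch, yaw] about the fixed x, y, z axes, in that order (R = Rz(yaw) Ry(pitch) Rx(roll)).
In Python, from workcell import bot gives the robot as it stands. The module is installed in compiled form; this text tells all that it offers.
- The arm moves only by the tool carry_out, never from a script. Its arguments are lists of equal length, an entry for each row: "linear": the shift along the world's x, y, z normalised to -1 to 1, where 1 is 2 cm, a list of three; "rotation": the turn, a rotation vector about the world's x, y, z normalised to -1 to 1, where 1 is 8 degrees, a list of three; "grip": the closure, from -1 (fully open) to 1 (shut). In form: {"linear": [[tx, ty, tz], ...], "rotation": [[rx, ry, rz], ...], "grip": [grip, ...]}. A call has 1 to 12 rows; each row shifts and turns the commanded pose from where the row before left it; what a row does not reach is not made up. A row lasts 1/10 s, in which the tool goes at most 50 mm and 8.59 degrees, less where a joint would pass 70% of its speed; a pose out of reach is approached as far as the arm can. A call with a number of a shift or a turn outside -1 to 1 is refused whole. A call with a gripper value outside its range is refused whole. The fingers move at their own pace and stop on an object; "grip_force" is the grip in N (left out, the last holds). Time passes only in rows, so rows that do not move let the fingers close. It gives the time, the measured TCP pose, the force, the opening and the grip force at its end, in the units of the state.
- bot.get_obs(): the state, without advancing time (a new reading comes with each control period).
- bot.camera(name): name is "scene" or "top" or "wrist"; returns the picture (480x640x3 uint8, blue, green, red); there is no depth.
- bot.camera_model(name): a dict with "fx", "fy", "cx", "cy" (pixels), "camera_from_world" (4x4, takes a point from world to camera coordinates). Camera axes: x right, y up, looking along -z (the intrinsics and any distortion apply to the point x, -y, -z); pixel columns grow to the right and rows downward; lengths in m; the calibration is good to about 2 mm. A picture is of the moment at which its call begins: read the wrist's pose just before it. camera_model takes no time and is no camera call; for the wrist camera it gives the pose at the moment of the call.
- bot.job_done(): hands the job in; it is judged then, once.
The state is a dict: "time": time; "q": joint angles; "qd": joint speeds; "joint_efforts": joint torques, N m; "ee_pos": TCP position; "tcp_rot": TCP orientation; "wrist_force": force on the tool from outside, world axes, zero at the start; "torque": the same for the moment, N m; "opening": finger opening in m; "grasp_force": force on a finger pad.
Only numpy, scipy, OpenCV 4.12 (cv2) and the standard library are available. Lean on these libraries where they do the work, as an engineer would, in place of code of your own. Each camera call takes 0.05 s, during which the arm holds its last target. There are 200 camera calls.

## Working session

There is one attempt and no reset: what is moved stays moved. The work goes in short steps, Python scripts to look and compute and a tool call to move; the robot and the scene stay as the last step left them, time stands still between calls to the robot, and variables do not carry over. Pictures are saved under pics/ and viewed, at most 10 in all, crops included, and the job is handed in when it is done.

Besides the shell and the picture viewer there is one more tool, called after "Request:" as a command line: name --argument value ..., lists and objects as JSON in quotes. carry_out: Moves the arm, as the interface text tells. Its arguments: {"type":"object","properties":{"linear":{"type":"array","items":{"type":"array","items":{"type":"number"}}},"rotation":{"type":"array","items":{"type":"array","items":{"type":"number"}}},"grip":{"type":"array","items":{"type":"number"}},"grip_force":{"type":"number"}},"required":["linear","rotation","grip"]}

```bash
mkdir -p pics
cat > h.py <<'E'
from workcell import bot
import numpy as np, cv2
np.set_printoptions(precision=4,suppress=True)
def ray(m,u,v):
    T=np.array(m["camera_from_world"]);R=T[:3,:3];c=-R.T@T[:3,3]
    d=R.T@np.array([(u-m["cx"])/m["fx"],-(v-m["cy"])/m["fy"],-1.0]);return c,d/np.linalg.norm(d)
def atz(m,u,v,z):
    c,d=ray(m,u,v);return c+d*(z-c[2])/d[2]
def tri(*obs):
    A=np.zeros((3,3));b=np.zeros(3)
    for m,u,v in obs:
        c,d=ray(m,u,v);P=np.eye(3)-np.outer(d,d);A+=P;b+=P@c
    return np.linalg.solve(A,b)
def proj(m,p):
    q=np.array(m["camera_from_world"])@np.append(p,1);return m["cx"]+m["fx"]*q[0]/-q[2],m["cy"]-m["fy"]*q[1]/-q[2]
E
python3 - <<'E'
from h import *
print(bot.get_obs(),bot.tcp_to_tips)
for n in("scene","top","wrist"):
    m=bot.camera_model(n);print(n,m)
    cv2.imwrite(f"pics/{n}0.png",bot.camera(n))
E
```

```text
{'time': 0.0, 'q': array([-70.3025,   5.0115,  10.0333,  95.0994,   0.0007,  90.0007]), 'qd': array([-0.071 , -0.0611, -0.1422, -0.0566,  0.0043,  0.0355]), 'joint_efforts': array([  0.0051, -52.0384,  46.4813,   0.0159,   0.0003,   0.    ]), 'ee_pos': array([ 0.1853, -0.5176,  0.2386]), 'tcp_rot': array([-179.9223,   -0.0007,   19.6967]), 'wrist_force': array([ 0.8106, -0.1489, -0.8985]), 'torque': array([ 0.005 , -0.0478,  0.0167]), 'grasp_force': 0.0, 'opening': 0.08537908395522481} 0.008
scene {'fx': 462.1357836934623, 'fy': 462.1357836934623, 'cx': 311.13259352719245, 'cy': 234.22231515256865, 'camera_from_world': array([[ 0.1062,  0.9943,  0.0125, -0.0504],
       [-0.8068,  0.0788,  0.5855,  0.3909],
       [ 0.5812, -0.0723,  0.8106, -1.3469],
       [ 0.    ,  0.    ,  0.    ,  1.    ]])}
top {'fx': 604.0205370415665, 'fy': 604.0205370415665, 'cx': 319.8038562920815, 'cy': 252.19502841583912, 'camera_from_world': array([[-0.0219, -0.9998, -0.0038,  0.0095],
       [ 0.9988, -0.0221,  0.044 , -0.5624],
       [-0.044 , -0.0028,  0.999 , -1.424 ],
       [ 0.    ,  0.    ,  0.    ,  1.    ]])}
wrist {'fx': 392.5269941335829, 'fy': 392.5269941335829, 'cx': 317.5959126176164, 'cy': 237.5979698884709, 'camera_from_world': array([[ 0.3374, -0.9414, -0.002 , -0.5484],
       [ 0.9021,  0.3239, -0.285 ,  0.0367],
       [ 0.2689,  0.0944,  0.9585, -0.3783],
       [ 0.    ,  0.    ,  0.    ,  1.    ]])}
```

View pics/top0.png

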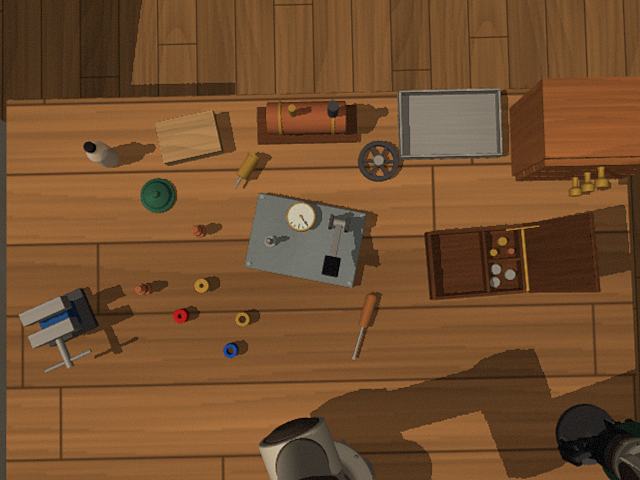

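View pics/scene0.png

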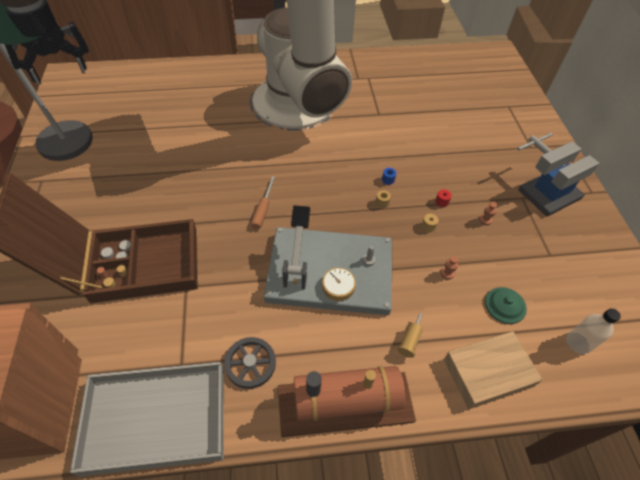

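The brass candidates in the top view are (202,286) and (243,319). Blue (231,350) and red (181,316) are look-alikes to leave alone. In the scene view the brass ones are at (431,222) and (383,199). I'll enlarge both, plus the gauge and case.

Run:
```python
from h import *
t=cv2.imread("pics/top0.png");s=cv2.imread("pics/scene0.png")
def c(i,x,y,w,h,k):return cv2.resize(i[y:y+h,x:x+w],None,fx=k,fy=k,interpolation=cv2.INTER_CUBIC)
a=np.hstack([c(t,180,270,80,60,5),c(s,365,185,80,60,5)])
b=np.hstack([c(t,240,185,133,100,3)[:300,:399],np.zeros((300,1,3),np.uint8),c(s,260,200,133,100,3)[:300,:399],np.zeros((300,1,3),np.uint8)])
cv2.imwrite("pics/crop1.png",np.vstack([a,b]))
```

```text
(no output)
```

View pics/crop1.png

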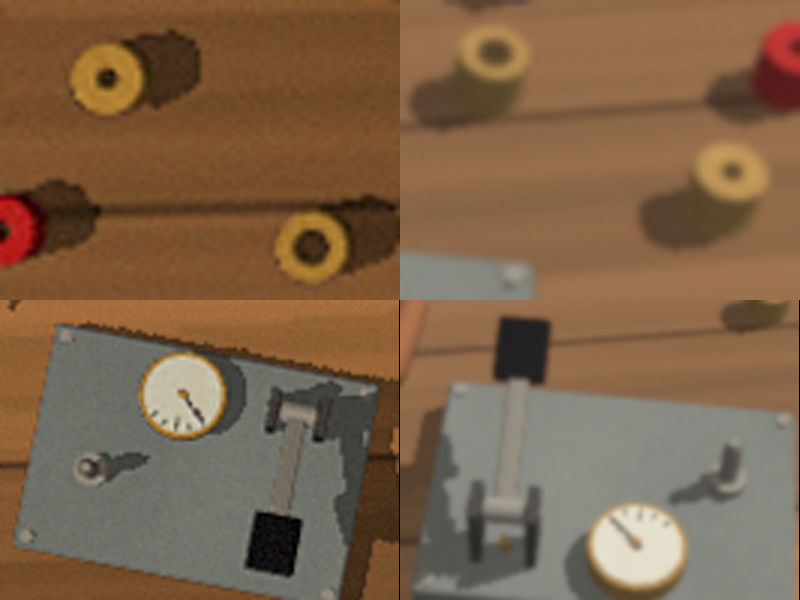

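The crop confirms it. The bushing at top (242,319) / scene (384,195) has the wide bore, so it is the large-bore one. The one at top (201,285) / scene (431,219) has the small hole, so it is the tight one. The pin tip is at top (269.5,240) / scene (371.5,247.5), and the pad is at top about (331,266).

Run:
```python
from h import *
t=bot.camera_model("top");s=bot.camera_model("scene")
for n,a,b in [("large",(242.0,318.8),(383.4,194.8)),("small",(201,285),(431,218.8)),("tip",(269.3,239.7),(371.3,247.4)),
 ("pad",(331,265.8),(301.2,216.3)),("dial",(300.7,216.2),(339,283))]:
    p=tri((t,*a),(s,*b));print(n,p,np.subtract(proj(t,p),a),np.subtract(proj(s,p),b))
# console top corners (z=.03) and bay interior corners in top view
for n,uv,z in [("con",[(259,193),(247,266),(353,286),(366,211)],.03),("case rim",[(426,233),(431,299),(486,229),(492,294)],.04)]:
    for q in uv: print(n,atz(t,*q,z))
```

```text
large [0.4097 0.1805 0.0321] [0.6932 0.1351] [0.6998 0.0144]
small [0.4904 0.2754 0.0312] [0.7402 0.1987] [0.7984 0.0298]
tip [0.5901 0.1103 0.0847] [0.0845 0.0165] [0.0958 0.0036]
pad [ 0.5272 -0.0272  0.1246] [0.1006 0.0083] [0.109  0.0015]
dial [0.6455 0.0388 0.048 ] [0.3755 0.0545] [0.4362 0.013 ]
con [0.7047 0.1375 0.03  ]
con [0.5331 0.1687 0.03  ]
con [ 0.4808 -0.0789  0.03  ]
con [ 0.6564 -0.1138  0.03  ]
case rim [ 0.6006 -0.2517  0.04  ]
case rim [ 0.4468 -0.2588  0.04  ]
case rim [ 0.6069 -0.3919  0.04  ]
case rim [ 0.4553 -0.4007  0.04  ]
```

Both bushings, the pin and the pad are located. Next I'll move over the bushings, levelling the yaw to 0.

Request:
carry_out --linear '[[0.31,0.97,0],[0.31,0.97,0],[0.31,0.97,0],[0.31,0.97,0],[0.31,0.97,0],[0.31,0.97,0],[0.31,0.97,0],[0.31,0.97,0],[0.31,0.97,0],[0.31,0.97,0],[0.31,0.97,0],[0.31,0.97,0]]' --rotation '[[0,0,-0.5],[0,0,-0.5],[0,0,-0.5],[0,0,-0.5],[0,0,-0.46],[0,0,0],[0,0,0],[0,0,0],[0,0,0],[0,0,0],[0,0,0],[0,0,0]]' --grip '[-1,-1,-1,-1,-1,-1,-1,-1,-1,-1,-1,-1]' --grip_force 40

```text
time: 1.35
ee_pos: [0.2599, -0.2842, 0.2391]
tcp_rot: [-180.0, 0.0, 0.0]
wrist_force: [-0.1, -0.3, 0.2]
opening: 0.0853
grasp_force: 0.0
```

Request:
carry_out --linear '[[0.31,0.97,0],[0.31,0.97,0],[0.31,0.97,0],[0.31,0.97,0],[0.31,0.97,0],[0.31,0.97,0],[0.31,0.97,0],[0.31,0.97,0],[0.31,0.97,0],[0.31,0.97,0],[0.31,0.97,0],[0.31,0.97,0]]' --rotation '[[0,0,0],[0,0,0],[0,0,0],[0,0,0],[0,0,0],[0,0,0],[0,0,0],[0,0,0],[0,0,0],[0,0,0],[0,0,0],[0,0,0]]' --grip '[-1,-1,-1,-1,-1,-1,-1,-1,-1,-1,-1,-1]'

```text
time: 2.55
ee_pos: [0.3342, -0.0514, 0.2392]
tcp_rot: [-180.0, 0.0, 0.0]
wrist_force: [1.3, 0.4, 0.2]
opening: 0.0853
grasp_force: 0.0
```

Request:
carry_out --linear '[[0.31,0.97,0],[0.31,0.97,0],[0.31,0.97,0],[0.31,0.97,0],[0.31,0.97,0],[0.31,0.97,0],[0.31,0.97,0],[0.31,0.97,0],[0.31,0.97,0],[0.31,0.97,0],[0.31,0.97,0],[0,0,0]]' --rotation '[[0,0,0],[0,0,0],[0,0,0],[0,0,0],[0,0,0],[0,0,0],[0,0,0],[0,0,0],[0,0,0],[0,0,0],[0,0,0],[0,0,0]]' --grip '[-1,-1,-1,-1,-1,-1,-1,-1,-1,-1,-1,-1]'

```text
time: 3.75
ee_pos: [0.4086, 0.064, 0.239]
tcp_rot: [-175.8, 0.1, 6.1]
wrist_force: [-0.4, 0.0, 0.3]
opening: 0.0854
grasp_force: 0.0
```

Run:
```python
from h import *
import pickle
o=bot.get_obs();m=bot.camera_model("wrist");i=bot.camera("wrist");print(o["time"],o["ee_pos"],o["tcp_rot"],o["wrist_force"])
pickle.dump(m,open("w1.pkl","wb"));cv2.imwrite("pics/w1.png",i)
for n,p in [("large",[.4097,.1805,.03]),("small",[.4904,.2754,.03]),("tip",[.59,.11,.082])]:print(n,proj(m,p))
```

```text
3.75 [0.4086 0.064  0.239 ] [-175.7784    0.0538    6.1275] [-0.439   0.0298  0.2666]
large (np.float64(207.28792638677166), np.float64(189.18713313845353))
small (np.float64(99.90354178580122), np.float64(82.00695287965442))
tip (np.float64(295.69639586695143), np.float64(-65.96194175922636))
```

View pics/w1.png

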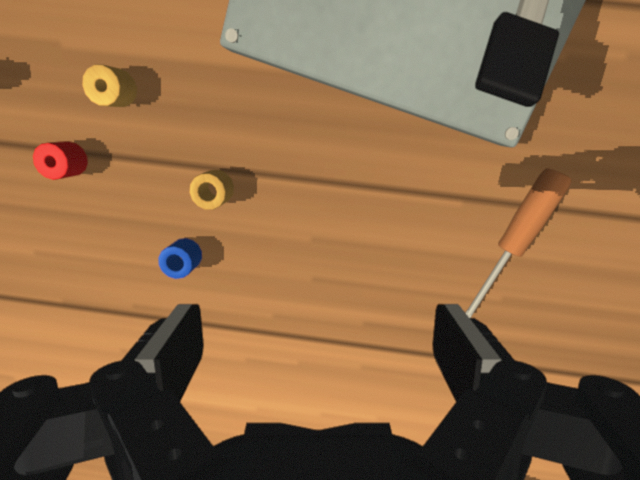

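The wrist view shows the large bore at (207.5,190), the tight one at (101,85), red at (53,161) and blue at (178,260). This agrees well with the triangulation. The arm stopped short at y=0.064 with a tilt, which looks like a joint limit, so I'll check.

Run:
```python
from h import *
import pickle
o=bot.get_obs();print(o["q"],o["qd"],o["ee_pos"],o["tcp_rot"])
m=pickle.load(open("w1.pkl","rb"));t=bot.camera_model("top");s=bot.camera_model("scene")
print(tri((m,207.5,190),(t,242.0,318.8),(s,383.4,194.8)),tri((m,101,85.5),(t,201,285),(s,431,218.8)))
print(atz(m,207.5,190,.03),atz(m,101,85.5,.03))
```

```text
[  6.0394 -13.615   -7.4825  96.2048   4.1922 179.9431] [-0.5954 -0.8813 -0.528   0.4407 -0.2962 -0.035 ] [0.4081 0.0635 0.2391] [-175.8077    0.0682    6.0962]
[0.4094 0.1803 0.0317] [0.489  0.2758 0.0288]
[0.409  0.1803 0.03  ] [0.4877 0.2746 0.03  ]
```

Joint 6 is at its 180° limit, because yaw has to stay at or above q1. I'll use yaw 35° to grasp, with a partial finger opening to clear the look-alikes.

Request:
carry_out --linear '[[0,0,0],[0,0,0],[0.05,0.84,0],[0,0.84,-1],[0,0.84,-1],[0,0.83,-1],[0,0.83,-1],[0,0.83,-1],[0,0.83,-1],[0,0,0],[0,0,0]]' --rotation '[[0,0,1],[0,0,1],[-0.49,-0.2,0],[0,0,0.8],[0,0,0.8],[0,0,0],[0,0,0],[0,0,0],[0,0,0],[0,0,0],[0,0,0]]' --grip '[-0.4,-0.4,-0.4,-0.4,-0.4,-0.4,-0.4,-0.4,-0.4,-0.4,-0.4]'

```text
time: 4.9
ee_pos: [0.4086, 0.1797, 0.1196]
tcp_rot: [179.9, 0.1, 34.9]
wrist_force: [0.3, 0.6, 0.8]
opening: 0.06
grasp_force: 0.0
```

Request:
carry_out --linear '[[0.03,0.03,-1],[0,0,-1],[0,0,-1],[0,0,-1],[0,0,-0.8],[0,0,-0.38],[0,0,0],[0,0,0],[0,0,0],[0,0,0],[0,0,0],[0,0,0]]' --rotation '[[0,0,0],[0,0,0],[0,0,0],[0,0,0],[0,0,0],[0,0,0],[0,0,0],[0,0,0],[0,0,0],[0,0,0],[0,0,0],[0,0,0]]' --grip '[-0.4,-0.4,-0.4,-0.4,-0.4,-0.4,-0.4,1,1,1,1,1]' --grip_force 40

```text
time: 6.1
ee_pos: [0.4103, 0.1808, 0.0173]
tcp_rot: [179.9, -0.1, 34.8]
wrist_force: [-0.5, -1.6, 5.6]
opening: 0.0328
grasp_force: 39.5
```

Gripped. Lift and carry it above the pin, turning the yaw to 75°.

Request:
carry_out --linear '[[0,0,1],[0,0,1],[0.9,-0.35,1],[0.9,-0.35,1],[0.9,-0.35,1],[0.9,-0.35,1],[0.9,-0.35,0],[0.9,-0.35,0],[0.9,-0.35,0],[0.9,-0.35,0],[0.9,-0.35,0],[0.9,-0.38,0]]' --rotation '[[0,0,0],[0,0,0.5],[0,0,0.5],[0,0,0.5],[0,0,0.5],[0,0,0.5],[0,0,0.5],[0,0,0.5],[0,0,0.5],[0,0,0.5],[0,0,0.5],[0,0,0]]' --grip '[1,1,1,1,1,1,1,1,1,1,1,1]'

```text
time: 7.3
ee_pos: [0.5903, 0.1097, 0.1362]
tcp_rot: [179.9, 0.0, 75.0]
wrist_force: [0.1, 0.6, -1.5]
opening: 0.033
grasp_force: 40.4
```

Run:
```python
from h import *
import pickle
o=bot.get_obs();m=bot.camera_model("wrist");i=bot.camera("wrist");print(o["time"],o["ee_pos"],o["tcp_rot"],o["wrist_force"])
t=bot.camera("top");s=bot.camera("scene")
pickle.dump(m,open("w2.pkl","wb"))
def c(i,x,y,w,h,k):return cv2.resize(i[y:y+h,x:x+w],None,fx=k,fy=k,interpolation=cv2.INTER_CUBIC)
cv2.imwrite("pics/w2.png",np.vstack([i[120:480,:][:,:],np.hstack([c(t,230,200,80,60,4),c(s,340,200,80,60,4)])]))
p=o["ee_pos"];print(proj(m,[.5901,.1103,.082]),proj(m,[p[0],p[1],p[2]+.0127]))
```

```text
7.3 [0.5903 0.1097 0.1362] [179.9404   0.0018  74.9929] [ 0.1373  0.5688 -1.4758]
(np.float64(317.31657292401064), np.float64(269.79537172605694)) (np.float64(318.29059784509246), np.float64(341.007006934702))
```

View pics/w2.png

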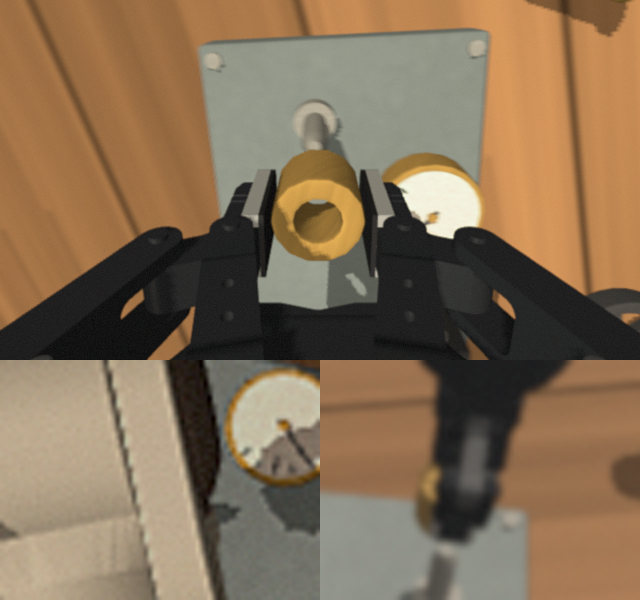

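The wrist view shows the bushing's bore centre at (318,341), as predicted for the TCP, so it is centred. The shoulder ring is at about (316,241), and the pin is hidden just behind the bushing. I'll check the pin axis from the ring.

Run:
```python
from h import *
import pickle
m=pickle.load(open("w2.pkl","rb"))
print(atz(m,315.5,241,.04),proj(m,[.5901,.1103,.04]),atz(m,318,341,.149))
# console corner bolts (z=.03) for reference
g=cv2.imread("pics/w2.png")[80:180,270:370];cv2.imwrite("pics/ring.png",cv2.resize(g,None,fx=6,fy=6,interpolation=cv2.INTER_CUBIC))
```

```text
[0.5897 0.113  0.04  ] (np.float64(317.3432362776608), np.float64(244.9486554484087)) [0.5902 0.1098 0.149 ]
```

View pics/ring.png

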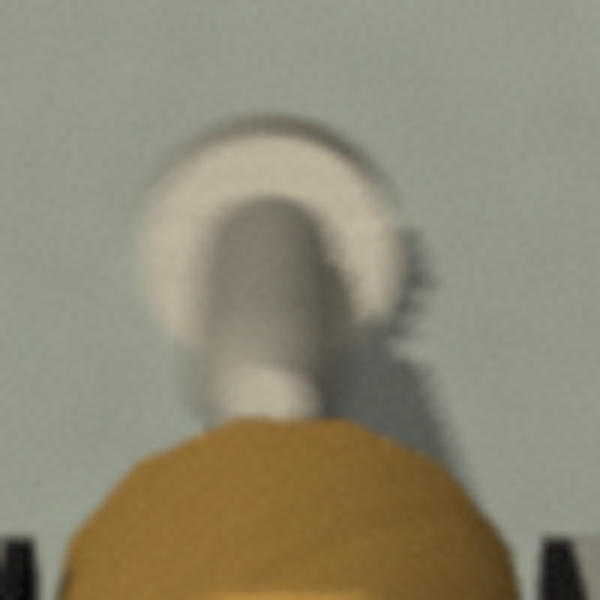

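The ring centre is at about (315.2,241.2), with the pin tip near (314.7,265). Both put the pin axis at about (0.5896, 0.1128), so I'll shift slightly and lower just over the tip.

Request:
carry_out --linear '[[-0.03,0.14,-0.5],[0,0,-0.8],[0,0,-0.8],[0,0,-0.4],[0,0,-0.2],[0,0,0]]' --rotation '[[0,0,0],[0,0,0],[0,0,0],[0,0,0],[0,0,0],[0,0,0]]' --grip '[1,1,1,1,1,1]'

```text
time: 8.05
ee_pos: [0.5885, 0.113, 0.0815]
tcp_rot: [180.0, 0.0, 74.9]
wrist_force: [0.6, 0.0, -2.2]
opening: 0.0326
grasp_force: 40.5
```

The pin has entered cleanly, so lower it home gently.

Request:
carry_out --linear '[[0,0,-0.4],[0,0,-0.3],[0,0,-0.2],[0,0,-0.15],[0,0,-0.1],[0,0,0]]' --rotation '[[0,0,0],[0,0,0],[0,0,0],[0,0,0],[0,0,0],[0,0,0]]' --grip '[1,1,1,1,1,1]'

```text
time: 8.65
ee_pos: [0.5888, 0.1128, 0.0584]
tcp_rot: [180.0, 0.0, 74.9]
wrist_force: [-0.7, 0.2, -1.9]
opening: 0.0328
grasp_force: 40.5
```

Request:
carry_out --linear '[[0,0,-0.08],[0,0,0],[0,0,0],[0,0,0],[0,0,0],[0,0,0]]' --rotation '[[0,0,0],[0,0,0],[0,0,0],[0,0,0],[0,0,0],[0,0,0]]' --grip '[1,1,-0.1,-0.1,-0.1,-0.1]'

```text
time: 9.25
ee_pos: [0.589, 0.1128, 0.0572]
tcp_rot: [179.9, 0.0, 74.9]
wrist_force: [-0.4, -0.2, -0.6]
opening: 0.0469
grasp_force: 0.0
```

Request:
carry_out --linear '[[0,0,0.5],[0,0,1],[0,0,1],[0,0,1],[0,0,1],[0,0,1],[0,0,0]]' --rotation '[[0,0,0],[0,0,0],[0,0,0],[0,0,0],[0,0,0],[0,0,0],[0,0,0]]' --grip '[-0.1,-0.1,-0.4,-0.4,-0.4,-0.4,-0.4]'

```text
time: 9.95
ee_pos: [0.5901, 0.113, 0.1709]
tcp_rot: [179.7, -0.1, 74.8]
wrist_force: [1.0, 0.2, -0.0]
opening: 0.0598
grasp_force: 0.0
```

Run:
```python
from h import *
import pickle
o=bot.get_obs();m=bot.camera_model("wrist");i=bot.camera("wrist");print(o["time"],o["ee_pos"],o["tcp_rot"])
pickle.dump(m,open("w3.pkl","wb"));cv2.imwrite("pics/w3.png",i)
print(proj(m,[.5889,.1128,.07]),proj(m,[.5889,.1128,.082]))
```

```text
9.95 [0.5901 0.113  0.1709] [179.6959  -0.1183  74.848 ]
(np.float64(315.5358786878752), np.float64(244.56708709659165)) (np.float64(315.5272639168751), np.float64(250.5858152550566))
```

Request:
carry_out --linear '[[-0.4,0.7,0],[-0.4,0.7,0],[-0.45,0.75,0],[-0.45,0.75,0],[-0.45,0.75,0],[-0.45,0.75,0],[-0.45,0.75,0],[-0.45,0.75,0],[-0.5,0.75,0],[-0.5,0.75,0],[-0.5,0.75,0],[0,0,0]]' --rotation '[[0,0,-0.5],[0,0,-0.5],[0,0,-0.5],[0,0,-0.5],[0,0,-0.5],[0,0,-0.5],[0,0,-0.5],[0,0,-0.5],[0,0,-0.5],[0,0,-0.5],[0,0,0],[0,0,0]]' --grip '[-0.4,-0.4,-0.4,-0.4,-0.4,-0.4,-0.4,-0.4,-0.4,-0.4,-0.4,-0.4]'

```text
time: 11.2
ee_pos: [0.4877, 0.2769, 0.1661]
tcp_rot: [180.0, 0.1, 35.0]
wrist_force: [0.4, 0.4, 0.1]
opening: 0.0597
grasp_force: 0.0
```

Run:
```python
from h import *
import pickle
o=bot.get_obs();m=bot.camera_model("wrist");i=bot.camera("wrist");print(o["time"],o["ee_pos"],o["tcp_rot"])
pickle.dump(m,open("w4.pkl","wb"));cv2.imwrite("pics/w4.png",i)
print(proj(m,[.489,.2757,.03]))
w3=cv2.imread("pics/w3.png")
k=lambda a:cv2.resize(a,(400,600),interpolation=cv2.INTER_CUBIC)
cv2.imwrite("pics/c4.png",np.hstack([k(w3[180:480,220:420]),k(i[180:480,220:420])]))
```

```text
11.2 [0.4877 0.2769 0.1661] [179.9865   0.0884  34.9635]
(np.float64(321.270514793856), np.float64(227.22446512471083))
```

View pics/c4.png

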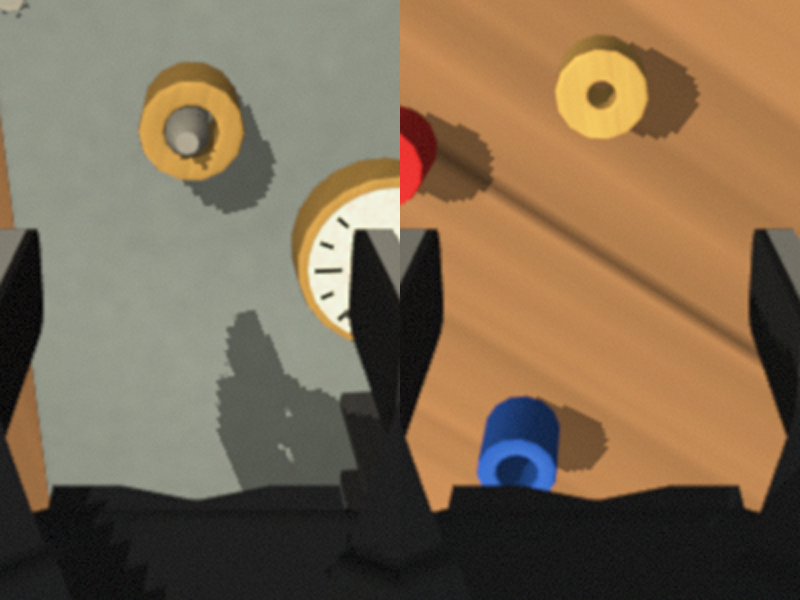

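On the left, the large-bore bushing's top centre is at (314.5,245). That matches z=0.07 (315.5,244.6), so it is fully home. On the right, the tight bushing is at (320.5,227.5), as predicted. Descend and grip.

Request:
carry_out --linear '[[0.05,-0.05,-1],[0,0,-1],[0,0,-1],[0,0,-1],[0,0,-1],[0,0,-1],[0,0,-0.8],[0,0,-0.5],[0,0,-0.18],[0,0,0],[0,0,0],[0,0,0]]' --rotation '[[0,0,0],[0,0,0],[0,0,0],[0,0,0],[0,0,0],[0,0,0],[0,0,0],[0,0,0],[0,0,0],[0,0,0],[0,0,0],[0,0,0]]' --grip '[-0.4,-0.4,-0.4,-0.4,-0.4,-0.4,-0.4,-0.4,-0.4,-0.4,1,1]'

```text
time: 12.45
ee_pos: [0.4904, 0.2751, 0.0186]
tcp_rot: [180.0, -0.1, 34.9]
wrist_force: [-1.9, -5.1, 13.8]
opening: 0.0325
grasp_force: 39.4
```

Request:
carry_out --linear '[[0,0,0],[0,0,0],[0,0,0]]' --rotation '[[0,0,0],[0,0,0],[0,0,0]]' --grip '[1,1,1]'

```text
time: 12.75
ee_pos: [0.4905, 0.2751, 0.0187]
tcp_rot: [179.9, -0.1, 34.9]
wrist_force: [-0.3, -0.2, 6.1]
opening: 0.032
grasp_force: 40.0
```

Gripped. Lift high and carry it over the lever to the bay at about (0.527,-0.323).

Request:
carry_out --linear '[[0,0,1],[0,0,1],[0,0,1],[0,-0.5,1],[0.07,-1,1],[0.07,-1,1],[0.07,-1,1],[0.07,-1,1],[0.07,-1,1],[0.07,-1,0.3],[0.07,-1,0],[0.07,-1,0]]' --rotation '[[0,0,0],[0,0,0],[0,0,0],[0,0,0],[0,0,0],[0,0,0],[0,0,0],[0,0,0],[0,0,0],[0,0,0],[0,0,0],[0,0,0]]' --grip '[1,1,1,1,1,1,1,1,1,1,1,1]'

```text
time: 13.95
ee_pos: [0.5011, 0.1041, 0.2038]
tcp_rot: [179.9, -0.0, 34.9]
wrist_force: [0.1, 0.2, -1.3]
opening: 0.032
grasp_force: 40.3
```

Request:
carry_out --linear '[[0.06,-1,0],[0.06,-1,0],[0.06,-1,0],[0.06,-1,0],[0.06,-1,0],[0.06,-1,0],[0.06,-1,0],[0.06,-1,0],[0.06,-1,0],[0.06,-1,0],[0.06,-1,0],[0.06,-1,0]]' --rotation '[[0,0,0],[0,0,0],[0,0,0],[0,0,0],[0,0,0],[0,0,0],[0,0,0],[0,0,0],[0,0,0],[0,0,0],[0,0,0],[0,0,0]]' --grip '[1,1,1,1,1,1,1,1,1,1,1,1]'

```text
time: 15.15
ee_pos: [0.5154, -0.136, 0.2034]
tcp_rot: [180.0, 0.0, 34.9]
wrist_force: [0.9, 0.2, -1.9]
opening: 0.032
grasp_force: 40.3
```

Request:
carry_out --linear '[[0.06,-1,0],[0.06,-1,0],[0.06,-1,0],[0.06,-1,0],[0.06,-1,0],[0.06,-1,0],[0.06,-1,0],[0.06,-1,0],[0.06,-1,0],[0,-0.3,0],[0,0,0]]' --rotation '[[0,0,0],[0,0,0],[0,0,0],[0,0,0],[0,0,0],[0,0,0],[0,0,0],[0,0,0],[0,0,0],[0,0,0],[0,0,0]]' --grip '[1,1,1,1,1,1,1,1,1,1,1]'

```text
time: 16.25
ee_pos: [0.5261, -0.3219, 0.203]
tcp_rot: [-180.0, 0.0, 34.8]
wrist_force: [-0.1, 0.3, -2.1]
opening: 0.0323
grasp_force: 40.3
```

Run:
```python
from h import *
o=bot.get_obs();m=bot.camera_model("wrist");i=bot.camera("wrist");t=bot.camera("top");print(o["time"],o["ee_pos"],o["tcp_rot"],o["q"],o["opening"])
print(proj(m,[.527,-.323,.006]))
cv2.imwrite("pics/w5.png",i)
cv2.imwrite("pics/c5.png",np.hstack([cv2.resize(i,(400,300)),cv2.resize(t[150:330,400:640],(400,300))]))
```

```text
16.25 [ 0.5261 -0.3219  0.203 ] [-179.9986    0.0262   34.7853] [-31.4512  13.7505  15.9839  92.2452  -0.0235 113.7636] 0.032307805320250634
(np.float64(320.33955690012647), np.float64(209.3235703449194))
```

View pics/c5.png

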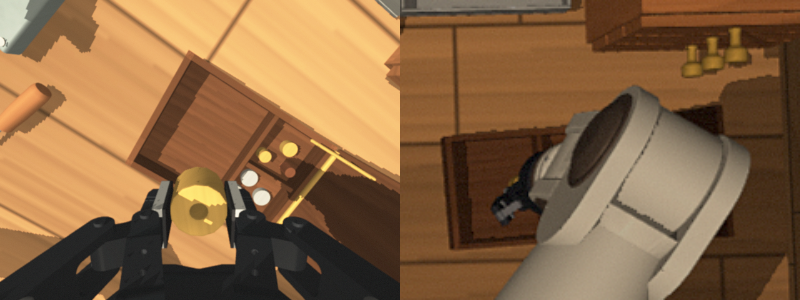

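The wrist view shows the empty bay centred around (200,128) in the half-scale picture, right under the bushing. Lower it in.

Request:
carry_out --linear '[[0,0,-1],[0,0,-1],[0,0,-1],[0,0,-1],[0,0,-1],[0,0,-1],[0,0,-1],[0,0,-0.8],[0,0,-0.5],[0,0,-0.3],[0,0,-0.15],[0,0,0]]' --rotation '[[0,0,0],[0,0,0],[0,0,0],[0,0,0],[0,0,0],[0,0,0],[0,0,0],[0,0,0],[0,0,0],[0,0,0],[0,0,0],[0,0,0]]' --grip '[1,1,1,1,1,1,1,1,1,1,1,1]'

```text
time: 17.55
ee_pos: [0.5265, -0.3212, 0.0288]
tcp_rot: [179.9, 0.0, 34.9]
wrist_force: [0.3, 0.4, -1.6]
opening: 0.0322
grasp_force: 40.3
```

Request:
carry_out --linear '[[0,0,-0.1],[0,0,-0.08],[0,0,-0.04],[0,0,0]]' --rotation '[[0,0,0],[0,0,0],[0,0,0],[0,0,0]]' --grip '[1,1,1,1]'

```text
time: 17.95
ee_pos: [0.5265, -0.3214, 0.0247]
tcp_rot: [179.9, -0.0, 34.8]
wrist_force: [-0.2, 0.9, 3.0]
opening: 0.0323
grasp_force: 40.7
```

It has touched the bay floor. Release, lift and check.

Request:
carry_out --linear '[[0,0,0],[0,0,0],[0,0,0],[0,0,0.5],[0,0,1],[0,0,1],[0,0,1],[0,0,1],[0,0,1],[0,0,1],[0,0,1],[0,0,1]]' --rotation '[[0,0,0],[0,0,0],[0,0,0],[0,0,0],[0,0,0],[0,0,0],[0,0,0],[0,0,0],[0,0,0],[0,0,0],[0,0,0],[0,0,0]]' --grip '[-0.2,-0.2,-0.2,-0.2,-0.2,-0.2,-0.2,-0.2,-0.2,-0.2,-0.2,-0.2]'

```text
time: 19.15
ee_pos: [0.5263, -0.3211, 0.1958]
tcp_rot: [179.9, -0.0, 34.9]
wrist_force: [0.0, 0.3, 0.5]
opening: 0.0511
grasp_force: 0.0
```

Run:
```python
from h import *
o=bot.get_obs();i=bot.camera("wrist");print(o["time"],o["ee_pos"],proj(bot.camera_model("wrist"),[.5265,-.3214,.036]))
cv2.imwrite("pics/w6.png",i)
```

```text
19.15 [ 0.5263 -0.3211  0.1958] (np.float64(317.1241367163102), np.float64(219.55394248640124))
```

Request:
carry_out --linear '[[0,1,0.2],[0,1,0.2],[0,1,0],[0,1,0],[0,1,0],[0,1,0],[0,1,0],[0,1,0],[0,1,0],[0,1,0],[0,1,0],[0,1,0]]' --rotation '[[0,0,-0.4],[0,0,-0.4],[0,0,-0.4],[0,0,-0.4],[0,0,-0.4],[0,0,-0.4],[0,0,-0.4],[0,0,-0.4],[0,0,-0.3],[0,0,0],[0,0,0],[0,0,0]]' --grip '[1,1,1,1,1,1,1,1,1,1,1,1]'

```text
time: 20.4
ee_pos: [0.5262, -0.0804, 0.2025]
tcp_rot: [180.0, -0.0, 6.8]
wrist_force: [0.6, 0.0, 0.2]
opening: 0.0003
grasp_force: 0.0
```

Request:
carry_out --linear '[[-0.1,1,0],[-0.1,1,0],[-0.1,0.7,0],[0,0,0],[0,0,0]]' --rotation '[[0,0,0],[0,0,0],[0,0,0],[0,0,0],[0,0,0]]' --grip '[1,1,1,1,1]'

```text
time: 20.9
ee_pos: [0.5204, -0.0273, 0.2023]
tcp_rot: [179.9, -0.0, 6.9]
wrist_force: [-0.5, 0.3, -0.3]
opening: 0.0001
grasp_force: 0.0
```

Run:
```python
from h import *
import pickle
o=bot.get_obs();m=bot.camera_model("wrist");i=bot.camera("wrist");print(o["time"],o["ee_pos"],o["tcp_rot"],o["q"],o["opening"],proj(m,[.527,-.0272,.128]))
pickle.dump(m,open("w7.pkl","wb"));cv2.imwrite("pics/w7.png",i)
a=cv2.imread("pics/w6.png")
cv2.imwrite("pics/c7.png",np.hstack([cv2.resize(a[60:420,:],(400,225)),cv2.resize(i[60:420,:],(400,225))]))
```

```text
20.9 [ 0.5204 -0.0273  0.2023] [179.9383  -0.0115   6.8837] [ -2.9687   0.3653   1.1879  90.8007  -0.0589 170.1476] 0.00010944607580135896 (np.float64(320.58312980938825), np.float64(244.8497163790492))
```

View pics/c7.png

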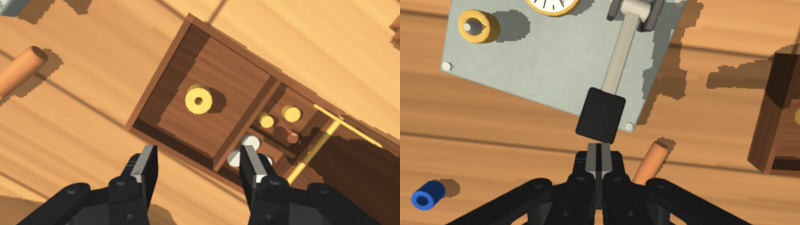

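On the left, the tight bushing stands in the empty bay. On the right, the pad is at about (321.6,244), as predicted, under the closed fingers. Descend to contact.

Request:
carry_out --linear '[[0.05,0.04,-1],[0,0,-1],[0,0,-0.6],[0,0,-0.3],[0,0,-0.3],[0,0,-0.3],[0,0,-0.3],[0,0,-0.3],[0,0,0]]' --rotation '[[0,0,0],[0,0,0],[0,0,0],[0,0,0],[0,0,0],[0,0,0],[0,0,0],[0,0,0],[0,0,0]]' --grip '[1,1,1,1,1,1,1,1,1]'

```text
time: 21.85
ee_pos: [0.5212, -0.0263, 0.1196]
tcp_rot: [180.0, 0.0, 6.9]
wrist_force: [0.9, 0.3, 4.9]
opening: -0.0004
grasp_force: 2.2
```

Request:
carry_out --linear '[[0,0,-0.3],[0,0,-0.3],[0,0,-0.3],[0,0,-0.2],[0,0,-0.1],[0,0,0],[0,0,0]]' --rotation '[[0,0,0],[0,0,0],[0,0,0],[0,0,0],[0,0,0],[0,0,0],[0,0,0]]' --grip '[1,1,1,1,1,1,1]'

```text
time: 22.55
ee_pos: [0.5208, -0.0262, 0.0965]
tcp_rot: [180.0, 0.1, 6.9]
wrist_force: [-5.0, 1.1, 8.0]
opening: 0.0001
grasp_force: 3.7
```

Run:
```python
from h import *
o=bot.get_obs();print(o["time"],o["ee_pos"],o["wrist_force"],proj(bot.camera_model("top"),[.6455,.0388,.055]))
t=bot.camera("top");s=bot.camera("scene");w=bot.camera("wrist")
def c(i,x,y,w,h,k):return cv2.resize(i[y:y+h,x:x+w],None,fx=k,fy=k,interpolation=cv2.INTER_CUBIC)
z=np.hstack([c(t,270,190,50,50,6),c(s,310,260,60,50,6)[:, :360]])
cv2.imwrite("pics/w8.png",w)
cv2.imwrite("pics/c8.png",np.vstack([cv2.resize(z,(660,300)),np.hstack([c(s,260,195,110,75,4),c(w,400,0,55,75,4)])]))
```

```text
22.55 [ 0.5208 -0.0262  0.0965] [-5.0391  1.0964  8.002 ] (np.float64(300.9493414718411), np.float64(215.95485153723635))
```

View pics/c8.png

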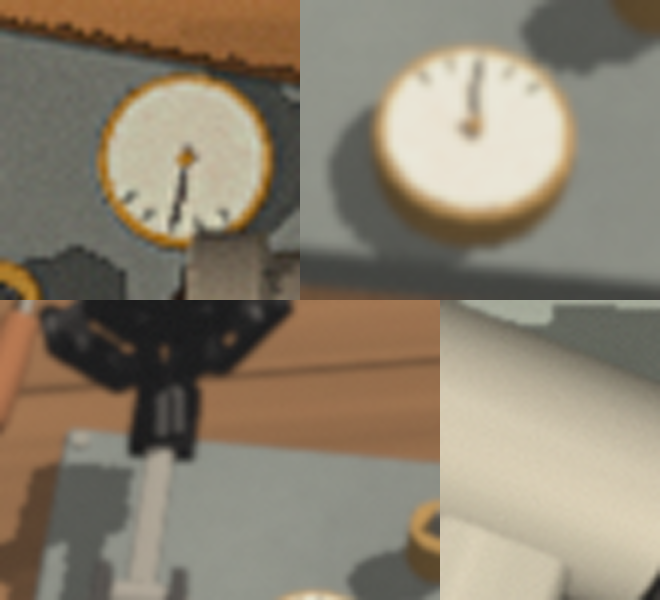

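The needle is almost on the long middle mark, about 3° short. The tip height of 0.0885 against 0.086 also says about 2.5 mm remain, so I'll lower 2.5 mm.

Request:
carry_out --linear '[[0,0,-0.06],[0,0,-0.06],[0,0,0],[0,0,0],[0,0,0]]' --rotation '[[0,0,0],[0,0,0],[0,0,0],[0,0,0],[0,0,0]]' --grip '[1,1,1,1,1]'

```text
time: 23.2
ee_pos: [0.5209, -0.0262, 0.0943]
tcp_rot: [180.0, 0.0, 6.9]
wrist_force: [-5.0, 0.6, 8.1]
opening: 0.0
grasp_force: 4.0
```

```bash
cat > n.py <<'E'
from h import *
o=bot.get_obs();print(o["time"],o["ee_pos"],o["wrist_force"])
m=bot.camera_model("scene")
def dial(img):  # dark strokes on the dial, polar about its centre, world angle
    c=np.array([.6455,.0388]);
    # refine centre: bright face centroid
    G=np.linspace(-.034,.034,273);X,Y=np.meshgrid(c[0]+G,c[1]+G,indexing="ij")
    def warp(c):
        U=np.array([[proj(m,[c[0]+a,c[1]+b,.055]) for b in G[::4]] for a in G[::4]],np.float32)
        return cv2.remap(cv2.cvtColor(img,cv2.COLOR_BGR2GRAY),U[...,0],U[...,1],cv2.INTER_CUBIC)
    for _ in range(3):
        W=warp(c);k=(W>150);a=G[::4];c=c+np.array([(a[:,None]*k).sum(),(a[None]*k).sum()])/k.sum()
    W=warp(c).astype(float);a=G[::4];P=cv2.warpPolar(W.astype(np.float32),(34,720),(34,34),34,cv2.INTER_CUBIC)
    # polar angle: col axis= y, row axis = x -> world angle = 90-phi
    out=[]
    for r0,r1 in((8,18),(20,28)):
        pr=P[:,r0:r1].mean(1);d=np.median(pr)-pr
        pk=[i for i in range(720) if d[i]>25 and d[i]==max(d[(i+j)%720] for j in range(-12,13))]
        out.append([(round(90-(i+sum(j*max(d[(i+j)%720],0) for j in range(-12,13))/sum(max(d[(i+j)%720],0) for j in range(-12,13)))/2,1),round(float(d[i]))) for i in pk])
    return c,out
print(dial(cv2.imread("pics/scene0.png")));print(dial(bot.camera("scene")))
E
python3 n.py
```

```text
23.2 [ 0.5209 -0.0262  0.0943] [-5.015  0.637  8.066]
(array([0.6443, 0.0372]), [[(np.float32(-142.5), 70)], [(np.float32(-144.5), 66), (np.float32(-192.3), 38), (np.float32(-215.0), 26), (np.float32(-238.1), 26)]])
(array([0.6439, 0.0372]), [[(np.float32(-189.0), 63)], [(np.float32(-144.5), 26), (np.float32(-191.1), 47), (np.float32(-215.4), 25), (np.float32(-238.9), 25)]])
```

The needle is at -190.5±1.5° against the middle mark at -192°, with 8.1 N and the tips at 86.3 mm. One last small nudge, recheck, then hand in.

Request:
carry_out --linear '[[0,0,-0.03],[0,0,0],[0,0,0],[0,0,0]]' --rotation '[[0,0,0],[0,0,0],[0,0,0],[0,0,0]]' --grip '[1,1,1,1]'

```text
time: 23.65
ee_pos: [0.5209, -0.0262, 0.0937]
tcp_rot: [180.0, 0.0, 6.9]
wrist_force: [-5.1, 0.9, 8.4]
opening: -0.0001
grasp_force: 4.2
```

```bash
python3 n.py && python3 -c "
from h import *
print(bot.job_done())"
```

```text
23.65 [ 0.5209 -0.0262  0.0937] [-5.0629  0.884   8.3619]
(array([0.6443, 0.0372]), [[(np.float32(-142.5), 70)], [(np.float32(-144.5), 66), (np.float32(-192.3), 38), (np.float32(-215.0), 26), (np.float32(-238.1), 26)]])
(array([0.6439, 0.0372]), [[(np.float32(-189.5), 66)], [(np.float32(-144.4), 26), (np.float32(-192.2), 43), (np.float32(-238.9), 25)]])
the job is handed in; nothing more can be done
None
```

The job is handed in at about 24 s: the large-bore bushing is home on the pin and released, the tight one stands in the empty bay, and the fingers are holding the lever level at about 8 N with the needle on the middle mark.

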